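# Unlock the die box beside the heat press

### The arm

A 6-joint arm with a two-finger parallel gripper is mounted at the origin on the work surface. World frame = base frame: x ahead of the robot, y to its left, z up, the work surface at z = 0. Lengths are in mm, angles in rad, forces in N, time in s.
With the tool pointing down it reaches from about 400 to 825 mm from the base axis. Payload 7 kg.
Tool frame: the origin (TCP) lies at the very end of the fingers, on their centre line; the grasp point (between the pads) lies 19 mm behind it; z points along the fingers, y is the line along which they close (so a half turn about z gives the same grasp; the last joint's range is limited). The gripper opens to 85 mm and grips with 20 to 120 N. Pads are 22 mm wide; open, the fingers measure 114 mm over their backs; the gripper's body (76 mm by 85 mm) begins 54 mm behind the grasp point. The pads swing forward as they close: fully open they stand 13 mm farther back than shut.
Start: joints at [1.56, 0.359, 0.012, 0, -1.224, -0.288], TCP at [198.711, 645.065, 231.302] pointing down, gripper open.
Joint ranges: [-3.07, 3.07], [-1.43, 2.12], [-1.02, 1.25], [-3.03, 1.67], [-3.05, -0], [-3.03, 3.03]. Speed limits (rad/s): [2.39, 2.39, 3.01, 3.14, 3.14, 3.14].

### API

Orientations are given as a unit quaternion [w, x, y, z].
In Python, from workcell import ctrl, move_gripper, kin, readout, viewer, workorder gives the robot as it stands. Calls block until the motion is done:
- ctrl.move_ptp(position, orientation): joint-space move of the TCP to a pose.
- ctrl.servo_line(position, rot=None, max_speed=150, contact_N=None): straight line of the TCP; rot=None keeps the orientation; max_speed is the mean speed in mm/s. With contact_N (N) it stops when the force on the tool has changed by that much, and returns True; else False.
- ctrl.goto_joints(angles): joint-space move.
- move_gripper(opening, newtons=None): opening from 0.0 (shut) to 1.0 (fully open); newtons is the grip in N (None keeps the last); returns when the fingers have stopped.
- ctrl.dwell(seconds).
- kin.solve_ik(position, orientation): joint angles nearest the present ones, or None.
- readout.sense(): the state.
- viewer.grab_frame(name): name is "scene" or "top" or "wrist"; returns the picture (384x512x3 uint8, red, green, blue); there is no depth.
- viewer.camera_model(name): a dict with "camera_matrix" (3x3 intrinsics, pixels), "k1" (the pictures are not rectified: a ray, as slopes to the right and down, at radius r is drawn at 1 + k1 r^2 times it, then the intrinsics apply), "R" (3x3) and "t" (3): a world point X has camera coordinates R X + t. Camera axes: x right, y down, z forward; pixel columns grow to the right and rows downward; lengths in mm; the calibration is good to about 2 mm. A picture is of the moment at which its call begins: read the wrist's pose just before it. camera_model takes no time and is no camera call; for the wrist camera it gives the pose at the moment of the call.
A pose or a line that the arm cannot do raises ctrl.Unreachable and nothing moves.
- workorder.close_job(): hands the job in; it is judged then, once.
The state is a dict: "clock": time; "joint_positions": joint angles; "joint_vel": joint speeds; "effort": joint torques, N m; "position": TCP position; "eef_rot": TCP orientation; "contact_force": force on the tool from outside, world axes, zero at the start; "ft_torque": the same for the moment, N m; "grip_width": opening from 0.0 (shut) to 1.0 (fully open); "grasp_force": force on a finger pad.
Only numpy, scipy, OpenCV 4.12 (cv2) and the standard library are available. Lean on these libraries where they do the work, as an engineer would, in place of code of your own. Each camera call takes 0.05 s, during which the arm holds its last target. There are 200 camera calls.

### The job

The die box beside the heat press is locked. Take the key with the rectangular bow from the wooden key rack, push it fully home (collar flush) in the keyhole of the box's sloping front, then turn it clockwise about a quarter turn, to its stop, so that the hidden bolt lets go and the lid springs ajar. Leave the key turned in the lock, and leave the other key, the tape roll and the aluminium platen beside the rack where they are.

Things in the scene. Friction and masses are not known exactly. Their poses are not given: they have to be found in the camera images.
- key: the box's key, 100 mm long, 0.11 kg, upright in one of the rack's slots. Origin: centre of the underside of its steel collar (28 mm disc, 5 mm thick), which rests on the rack's top. z: from tip to bow; y: along the bow's width. Black rectangular bow 50 wide (y) x 12 thick (x), from 20 to 65 mm above the origin. A half turn about z gives the same key
- key_tip (a point): tip of the key, 35 mm below its origin. The steel shank is round, 12 mm thick, with a nose tapered over the last 6 mm; two flat wings (28 mm across along the key's y, 5 mm thick) stand out 11 to 21 mm below the key's origin
- round_key: another key that does not belong to this lock: round disc bow 48 mm wide, 12 mm thick, plain round shank without wings; same collar and origin. It starts in the rack's other slot. Bystander
- rack: wooden key rack, fixed, 70 (x) x 200 (y) x 55 mm high, origin at the centre of its underside. Two slots in its top, at y = -55 and +55 mm, each 36 mm (y) x 16 mm (x) and 45 mm deep: the keys stand in them, so lift a key 40 mm to clear
- lock: the keyhole, fixed, in a 48 mm square steel plate in the middle of the box's sloping front. Origin: its centre, on the face. z points square out of the face, 30 degrees from vertical, towards the box's front; y is level; x points up the slope. A 16 mm square hole crossed by a slot 34 mm long (y) and 9 mm wide (x): the key goes in with its wings along y
- keyhole (a point): inner end of the keyhole, 8 mm (the plate's thickness) behind the lock's origin. The key is home when its collar rests on the face (key origin at the lock's origin, axes parallel); only within about 3 mm of that are the wings past the plate and free to turn. While turned, the key cannot come out
- die_box: black steel box, fixed, 220 (x) x 200 (y) mm, origin at the centre of its underside. Its front (-x side) is 58 mm high, then slopes up at 30 degrees for 80 mm (in x) to 106 mm, where a flat grey lid begins, 140 mm (x) x 204 mm, 4 mm thick, hinged at the back. Keyhole centre at x = -70, y = 0, z = 83 mm
- barrel (a joint): the lock's inner barrel, rad: 0 locked, grows as the key turns clockwise (looking at the face), stop at 1.2. The key has about 0.2 rad of play before it drives the barrel, so the stop comes at about 1.4 rad of key turn. Takes about 0.1 Nm; the bolt lets go at about 0.8 to 0.9; it stays where it is left
- lid (a joint): the lid's hinge, rad: 0 shut; when the bolt lets go, a spring lifts it to 0.35 (front edge about 48 mm up)
- platen: aluminium plate 100 (x) x 170 (y) x 12 mm with two 40 mm high steel posts, origin under its centre; behind the rack. Bystander
- tape: white roll of tape lying flat, 100 mm across, 25 mm high, origin under its centre; before the rack. Bystander
Mind the look-alikes: they are no part of the job. Leave any blue, pink or purple look-alike of the key alone.

How it is judged:
By the outcome, as a careful person would: the job done as asked, in the order asked, and still so for the second after the job is handed in, with the robot touching nothing.
It also fails if it takes over 53 s, if anything falls off the work surface, if the arm or the gripper's body presses on something with over 40 N, if the wrist force passes 120 N, or if a joint passes its speed limit or range.

## Working session

There is one attempt and no reset: what is moved stays moved. The work goes in short steps, each a Python script; the robot and the scene stay as the last script left them, time stands still between calls to the robot, and variables do not carry over. Pictures are saved under pics/ and viewed, at most 10 in all, crops included, and the job is handed in when it is done.

```bash
ls; mkdir -p pics
cat > h.py <<'E'
import numpy as np, cv2
from scipy.spatial.transform import Rotation as Ro
from workcell import ctrl, move_gripper, kin, readout, viewer, workorder
def save(n,img,up=1): cv2.imwrite(f'pics/{n}.png',cv2.resize(img[:,:,::-1],None,fx=up,fy=up))
def ray(m,px):
    K=np.array(m['camera_matrix']);R=np.array(m['R']);t=np.array(m['t'])
    d=np.array([(px[0]-K[0,2])/K[0,0],(px[1]-K[1,2])/K[1,1]])
    u=d.copy()
    for _ in range(30): u=d/(1+m['k1']*(u@u))
    v=R.T@np.array([u[0],u[1],1]); return -R.T@t, v/np.linalg.norm(v)
def onz(m,px,z):
    o,v=ray(m,px); return o+v*(z-o[2])/v[2]
def proj(m,X):
    c=np.array(m['R'])@np.asarray(X,float)+np.array(m['t']);u=c[:2]/c[2];u=u*(1+m['k1']*(u@u))
    K=np.array(m['camera_matrix']);return K[:2,:2]@u+K[:2,2]
def tri(a,b):
    A=np.zeros((3,3));B=np.zeros(3)
    for o,v in (a,b):
        P=np.eye(3)-np.outer(v,v);A+=P;B+=P@o
    X=np.linalg.solve(A,B); return X,[np.linalg.norm((np.eye(3)-np.outer(v,v))@(X-o)) for o,v in (a,b)]
def q(R): 
    x=Ro.from_matrix(R).as_quat(); return [x[3],x[0],x[1],x[2]]
def Rq(s): w=s['eef_rot']; return Ro.from_quat([w[1],w[2],w[3],w[0]]).as_matrix()
E
python3 - <<'E'
from h import *
np.set_printoptions(precision=3,suppress=True)
ims=[viewer.grab_frame(n) for n in('scene','top')]
for n,i in zip(('scene','top'),ims):
    m=viewer.camera_model(n);np.save(n+'.npy',i);print(n,m['camera_matrix'],m['k1'],-np.array(m['R']).T@m['t'],np.array(m['R']))
save('s1',ims[0],1.5);save('t1',ims[1],1.5)
print(readout.sense()); print(np.array(viewer.camera_model('wrist')['R']), -np.array(viewer.camera_model('wrist')['R']).T@viewer.camera_model('wrist')['t'])
E
```

```text
pics
scene [[370.119   0.    259.164]
 [  0.    370.119 190.109]
 [  0.      0.      1.   ]] -0.010695679357658482 [1258.522   63.696  813.717] [[-0.221  0.975  0.015]
 [ 0.681  0.165 -0.713]
 [-0.698 -0.147 -0.701]]
top [[484.981   0.    256.601]
 [  0.    484.981 191.334]
 [  0.      0.      1.   ]] -0.0995984709933787 [ 357.862  -94.561 1442.635] [[ 0.008 -1.    -0.013]
 [-0.991 -0.006 -0.137]
 [ 0.136  0.014 -0.991]]
{'clock': 0.1, 'joint_positions': array([ 1.56 ,  0.359,  0.011, -0.   , -1.224, -0.288]), 'joint_vel': array([ 0.001, -0.003,  0.003,  0.002,  0.001,  0.002]), 'effort': array([ -0.001, -58.476,  29.411,   6.954,  -0.003,   0.   ]), 'position': array([198.6  , 644.675, 230.426]), 'eef_rot': array([ 0.001,  0.989, -0.149, -0.   ]), 'contact_force': array([ 0.679,  0.361, -0.341]), 'ft_torque': array([-0.027,  0.031, -0.024]), 'grasp_force': 0.0, 'grip_width': 1.0015412461258821}
[[-0.294 -0.956  0.   ]
 [-0.91   0.28   0.305]
 [-0.292  0.09  -0.952]] [273.715 620.581 372.182]
```

View pics/s1.png

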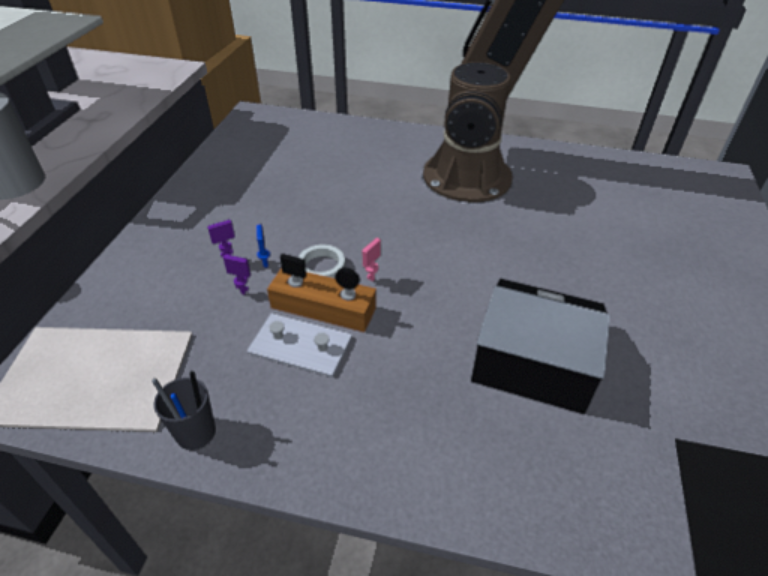

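View pics/t1.png

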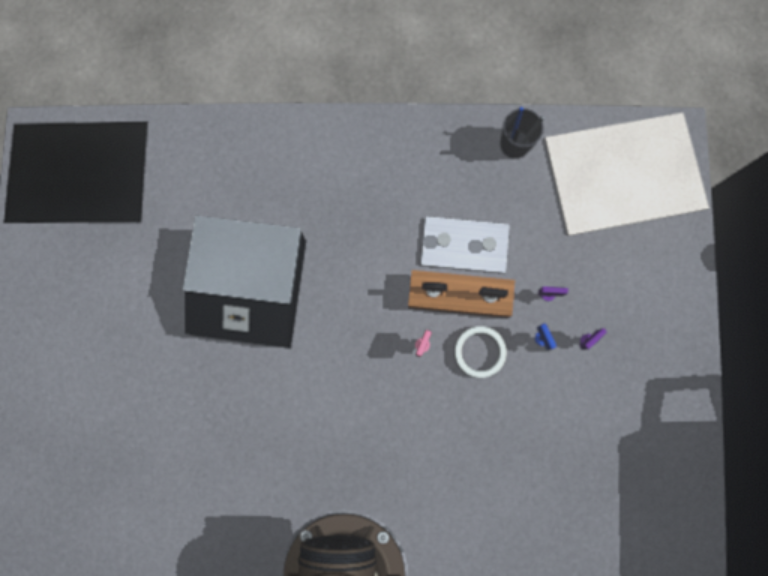

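The scene view shows the rectangular-bow key in the rack's left slot (292,265) and the round key on the right (347,280). In the top view the rectangular key is at (492,294), the round key at (433,289) and the lock plate at (236,318). The loose coloured look-alikes are around the rack, to be left alone.

Run:
```python
from h import *
np.set_printoptions(precision=3,suppress=True)
mt,ms=viewer.camera_model('top'),viewer.camera_model('scene')
T,S=np.load('top.npy'),np.load('scene.npy')
def near(im,box,f):
    x0,y0,x1,y1=[int(v/1.5) for v in box];sub=im[y0:y1,x0:x1].astype(int);m=f(sub).astype(np.uint8)
    c=max(cv2.findContours(m,0,1)[0],key=cv2.contourArea);r=cv2.minAreaRect(c)
    return np.array(r[0])+[x0,y0], cv2.boxPoints(r)+[x0,y0], cv2.contourArea(c)
dark=lambda s:s.max(2)<45
a=near(T,(475,280,512,306),dark);b=near(S,(276,246,312,280),dark)
print('bow',a[0],b[0],a[2],b[2],tri(ray(mt,a[0]),ray(ms,b[0])))
r=near(T,(395,255,530,330),lambda s:(s[...,0]>s[...,2]*1.6)&(s[...,0]>70))
print('rack',[onz(mt,p,55) for p in r[1]])
p=near(T,(200,295,270,340),lambda s:s.min(2)>110)
print('plate',p[0],p[2],onz(mt,p[0],83),[onz(mt,c,83) for c in p[1]])
l=near(T,(170,200,310,305),lambda s:s.min(2)>85)
print('lid',[onz(mt,c,110) for c in l[1]])
print('lookalikes', [onz(mt,np.array(c)/1.5,40) for c in ((425,343),(545,337),(553,293),(593,338))],'tape',onz(mt,np.array((481,352))/1.5,25))
```

```text
Traceback (most recent call last):
ValueError: max() iterable argument is empty
```

```bash
cat > c.py <<'E'
from h import *
np.set_printoptions(precision=3,suppress=True)
mt,ms=viewer.camera_model('top'),viewer.camera_model('scene')
T,S=np.load('top.npy'),np.load('scene.npy')
def near(im,box,f):
    x0,y0,x1,y1=[int(v/1.5) for v in box];sub=im[y0:y1,x0:x1].astype(int);m=f(sub).astype(np.uint8)
    cs=cv2.findContours(m,0,1)[0]
    if not cs: print('none; min',sub.max(2).min()); return None
    c=max(cs,key=cv2.contourArea);r=cv2.minAreaRect(c)
    return np.array(r[0])+[x0,y0], cv2.boxPoints(r)+[x0,y0], cv2.contourArea(c)
dark=lambda s:s.max(2)<60
a=near(T,(475,280,512,306),dark);b=near(S,(276,246,312,280),dark)
if a and b: print('bow',a,b,tri(ray(mt,a[0]),ray(ms,b[0])))
r=near(T,(395,255,530,330),lambda s:(s[...,0]>s[...,2]*1.6)&(s[...,0]>70))
if r:print('rack',np.array([onz(mt,p,55) for p in r[1]]))
p=near(T,(200,295,270,340),lambda s:s.min(2)>110)
if p:print('plate',p[0],p[2],onz(mt,p[0],83),np.array([onz(mt,c,83) for c in p[1]]))
l=near(T,(170,200,310,305),lambda s:s.min(2)>85)
if l:print('lid',np.array([onz(mt,c,110) for c in l[1]]))
print('lookalikes', np.array([onz(mt,np.array(c)/1.5,40) for c in ((425,343),(545,337),(553,293),(593,338))]),'tape',onz(mt,np.array((481,352))/1.5,25))
E
python3 c.py
```

```text
bow (array([328.438, 194.992]), array([[319.723, 196.215],
       [320.292, 191.662],
       [337.154, 193.769],
       [336.585, 198.323]]), 55.0) (array([194.971, 177.118]), array([[184.294, 180.824],
       [187.294, 168.824],
       [205.647, 173.412],
       [202.647, 185.412]]), 174.5) (array([ 534.466, -277.158,   95.68 ]), [np.float64(0.22020282483790785), np.float64(0.2202028248379131)])
rack [[ 512.718 -119.826   55.   ]
 [ 582.233 -126.239   55.   ]
 [ 564.271 -322.961   55.   ]
 [ 494.928 -315.234   55.   ]]
plate [156.547 211.888] 207.5 [484.569 207.679  83.   ] [[464.371 231.678  83.   ]
 [507.961 229.911  83.   ]
 [504.797 183.668  83.   ]
 [461.314 185.614  83.   ]]
lid [[707.372 336.662 110.   ]
 [707.308  71.745 110.   ]
 [510.7    67.056 110.   ]
 [508.721 326.282 110.   ]]
lookalikes [[ 442.725 -152.944   40.   ]
 [ 455.557 -385.085   40.   ]
 [ 541.429 -402.521   40.   ]
 [ 453.973 -478.848   40.   ]] tape [ 426.78  -262.555   25.   ]
```

```bash
cat > g.py <<'E'
from h import *
def Rdown(yaw,flip):  # key frame axes yaw about z -> tool: y=±key x, x=±key y, z=-key z
    K=Ro.from_euler('z',yaw).as_matrix(); return tool(K,flip)
def tool(K,flip):
    s=-1 if flip else 1
    return np.column_stack([s*K[:,1],s*K[:,0],-K[:,2]])
def Rlock(yaw): # lock frame: z tilted 30deg toward -x (box front)
    return Ro.from_euler('z',yaw).as_matrix()@Ro.from_euler('y',-30,degrees=True).as_matrix()
def about(R,a): return R@Ro.from_euler('z',a).as_matrix() # +: clockwise looking along tool z
E
python3 - <<'E'
from g import *
np.set_printoptions(precision=3,suppress=True)
for f in (0,1):
    print('flip',f)
    for z in (78,200,): print(' grasp',kin.solve_ik([534,-277,z],q(Rdown(-.09,f))))
    L=Rlock(-.066);o=np.array([484.6,207.7,83])
    for h in (23,80,150): print(' lock',kin.solve_ik(o+L[:,2]*h,q(tool(L,f))))
    for a in(.7,1.4,1.6):print(' turn',kin.solve_ik(o+L[:,2]*23,q(about(tool(L,f),a))))
E
```

```text
flip 0
 grasp None
 grasp None
 lock None
 lock None
 lock None
 turn None
 turn None
 turn None
flip 1
 grasp [-0.154  0.379 -0.344  0.    -0.848  0.064]
 grasp [-0.154  0.261 -0.201  0.    -1.109  0.064]
 lock None
 lock None
 lock None
 turn None
 turn None
 turn None
```

Run:
```python
from g import *
np.set_printoptions(precision=2,suppress=True)
o=np.array([484.6,207.7,83])
for tilt in (0,10,20,30):
  L=Ro.from_euler('z',-.066).as_matrix()@Ro.from_euler('y',-tilt,degrees=True).as_matrix()
  for h in (23,):
    R0=tool(L,1); out=[]
    for a in np.arange(-3.1,3.1,.2):
        s=kin.solve_ik(o+L[:,2]*h,q(about(R0,a)))
        out.append((round(a,1),None if s is None else np.array(s)))
    ok=[x for x in out if x[1] is not None]
    print(tilt,len(ok),[x[0] for x in ok]); 
    for x in ok[:1]+ok[-1:]:print('   ',x)
# link geometry probe
s=readout.sense();print(s['joint_positions'],s['position'])
```

```text
0 30 [np.float64(-3.1), np.float64(-2.9), np.float64(-2.7), np.float64(-2.5), np.float64(-2.3), np.float64(-2.1), np.float64(-1.9), np.float64(-1.7), np.float64(-1.5), np.float64(-1.3), np.float64(-1.1), np.float64(-0.9), np.float64(-0.7), np.float64(-0.5), np.float64(-0.3), np.float64(-0.1), np.float64(0.1), np.float64(0.3), np.float64(0.5), np.float64(0.7), np.float64(0.9), np.float64(1.1), np.float64(1.3), np.float64(1.5), np.float64(1.7), np.float64(1.9), np.float64(2.1), np.float64(2.5), np.float64(2.7), np.float64(2.9)]
    (np.float64(-3.1), array([ 0.78,  0.24, -0.48,  0.  , -0.85,  2.26]))
    (np.float64(2.9), array([ 0.78,  0.24, -0.48,  0.  , -0.85,  2.54]))
10 29 [np.float64(-3.1), np.float64(-2.9), np.float64(-2.7), np.float64(-2.5), np.float64(-2.3), np.float64(-2.1), np.float64(-1.9), np.float64(-1.7), np.float64(-1.5), np.float64(-1.3), np.float64(-1.1), np.float64(-0.9), np.float64(-0.7), np.float64(-0.5), np.float64(-0.3), np.float64(-0.1), np.float64(0.1), np.float64(0.3), np.float64(0.5), np.float64(0.7), np.float64(0.9), np.float64(1.1), np.float64(1.3), np.floa
[... 290 characters left out ...]
oat64(-2.7), np.float64(-2.5), np.float64(-2.3), np.float64(-2.1), np.float64(-1.9), np.float64(-1.7), np.float64(-1.5), np.float64(-1.3), np.float64(-1.1), np.float64(-0.9), np.float64(-0.7), np.float64(-0.5), np.float64(-0.3), np.float64(-0.1), np.float64(0.1), np.float64(0.3), np.float64(0.5), np.float64(0.7), np.float64(0.9), np.float64(1.1), np.float64(1.3), np.float64(1.7), np.float64(1.9), np.float64(2.1), np.float64(2.3), np.float64(2.5), np.float64(2.7), np.float64(2.9)]
    (np.float64(-3.1), array([ 0.89,  0.08, -1.  ,  0.8 , -0.4 ,  1.42]))
    (np.float64(2.9), array([ 0.89,  0.08, -1.  ,  0.8 , -0.4 ,  1.7 ]))
30 0 []
[ 1.56  0.36  0.01 -0.   -1.22 -0.29] [198.6  644.67 230.43]
```

```bash
cat >> g.py <<'E'
def tl(L,f,b): # tool rot for key frame L, tilted b about key x (in the pad plane)
    R=tool(L,f); return Ro.from_rotvec(L[:,0]*b).as_matrix()@R
def tlx(L,f,b): # grip on narrow edges: tool y along key y, tilt b about key y
    s=-1 if f else 1
    R=np.column_stack([s*L[:,0],-s*L[:,1],-L[:,2]]); return Ro.from_rotvec(L[:,1]*b).as_matrix()@R
def turn(L,a): return L@Ro.from_euler('z',-a).as_matrix() # clockwise seen from +z
def ik(L,o,f,b,h=42,T=tl,up=0):
    R=T(L,f,b); P=o+L[:,2]*(h+up); return kin.solve_ik(P+19*R[:,2],q(R))
E
python3 - <<'E'
from g import *
np.set_printoptions(precision=2,suppress=True)
o=np.array([484.6,207.7,83]);L=Rlock(-.066);G=Ro.from_euler('z',-.09).as_matrix();g=np.array([534,-277,55.])
def t(s): return 'x' if s is None else 'o'
for T in (tl,tlx):
 for f in(0,1):
  for b in np.radians(np.arange(-60,61,10)):
    r=t(ik(G,g,f,b,T=T))+t(ik(G,g,f,b,T=T,up=60))+' '+t(ik(L,o,f,b,T=T,up=60))+''.join(t(ik(turn(L,a),o,f,b,T=T)) for a in np.arange(0,1.7,.2))
    if 'o' in r[3:]: print(T.__name__,f,round(np.degrees(b)),r)
E
```

```text
tl 0 -60 oo oooooooooo
tl 0 -50 oo oooooooooo
tl 0 -40 oo oooooooooo
tl 0 -30 oo oooooooooo
tl 0 -20 oo oooooooooo
tl 0 -10 oo xxxxxoooox
tl 0 20 oo xxxxxxoxxx
tl 0 30 oo xoooooxxxx
tl 0 40 oo oooooxxxxx
tl 0 50 oo oooooxxxxx
tl 0 60 oo oooooxxxxx
tl 1 -60 oo oooooooooo
tl 1 -50 oo oooooooooo
tl 1 -40 oo oooooooooo
tl 1 -30 oo oooooooooo
tl 1 -20 oo oooooooooo
tl 1 -10 oo xxxxxoooxx
tl 1 20 oo xxxxxxoxxx
tl 1 30 oo xoooooxxxx
tl 1 40 oo oooooxxxxx
tl 1 50 oo oooooxxxxx
tl 1 60 oo oooooxxxxx
tlx 0 -60 oo xxxxxxoooo
tlx 0 -50 ox xxxxxxoooo
tlx 0 -40 oo xxxxxxxooo
tlx 0 -30 oo xxxxxxxxoo
tlx 0 -20 oo xxxxxxxxxo
tlx 0 10 oo ooxxxxxxxx
tlx 0 20 oo ooooooxxxx
tlx 0 30 oo oooooooooo
tlx 0 40 oo oooooooooo
tlx 0 50 oo oooooooooo
tlx 0 60 oo oooooooooo
tlx 1 -60 oo xxxxxxoooo
tlx 1 -50 oo xxxxxxoooo
tlx 1 -40 oo xxxxxxxooo
tlx 1 -30 oo xxxxxxxxoo
tlx 1 -20 oo xxxxxxxxxo
tlx 1 10 oo xoxxxxxxxx
tlx 1 20 oo ooooxoxxxx
tlx 1 30 oo oooooooooo
tlx 1 40 oo oooooooooo
tlx 1 50 oo oooooooooo
tlx 1 60 oo oooooooooo
```

Run:
```python
from g import *
np.set_printoptions(precision=2,suppress=True)
o=np.array([484.6,207.7,83]);L=Rlock(-.066);g=np.array([534,-277,55.]);b=np.radians(-25)
for f in(0,1):
  for p in (0,np.pi):
    G=Ro.from_euler('z',-.09+p).as_matrix(); R=tl(G,f,b)
    print('f',f,'p',p,'toolx',R[:,0],ik(G,g,f,b),ik(G,g,f,b,up=120))
  for a in (0,.7,1.4,1.6): print('   lock',a,ik(turn(L,a),o,f,b))
  print('   up',ik(L,o,f,b,up=60),ik(L,o,f,b,up=120), tl(L,f,b)[:,0])
```

```text
f 0 p 0 toolx [ 0.08  0.9  -0.42] [ 0.03  0.35 -0.71  0.71 -0.69  2.42] [ 0.07  0.22 -0.53  0.53 -0.96  2.64]
f 0 p 3.141592653589793 toolx [-0.08 -0.9  -0.42] [-0.42  0.51 -0.03 -0.44 -1.22  0.53] [-0.42  0.4   0.08 -0.42 -1.42  0.43]
   lock 0 [ 1.13  0.28 -0.92  0.86 -0.86  1.09]
   lock 0.7 [ 1.03  0.26 -0.72  0.47 -0.86  0.9 ]
   lock 1.4 [ 0.89  0.19 -0.63  0.17 -0.76  0.64]
   lock 1.6 [ 0.86  0.17 -0.63  0.1  -0.71  0.55]
   up [ 1.23  0.18 -0.88  0.71 -1.    1.18] [ 1.33  0.08 -0.82  0.6  -1.15  1.24] [ 0.27  0.89 -0.37]
f 1 p 0 toolx [-0.08 -0.9   0.42] [ 0.03  0.35 -0.71  0.71 -0.69 -0.72] [ 0.07  0.22 -0.53  0.53 -0.96 -0.5 ]
f 1 p 3.141592653589793 toolx [0.08 0.9  0.42] [-0.42  0.51 -0.03 -0.44 -1.22 -2.62] [-0.42  0.4   0.08 -0.42 -1.42 -2.71]
   lock 0 [ 1.13  0.28 -0.92  0.86 -0.86 -2.05]
   lock 0.7 [ 1.03  0.26 -0.72  0.47 -0.86 -2.24]
   lock 1.4 [ 0.89  0.19 -0.63  0.17 -0.76 -2.5 ]
   lock 1.6 [ 0.86  0.17 -0.63  0.1  -0.71 -2.59]
   up [ 1.23  0.18 -0.88  0.71 -1.   -1.96] [ 1.33  0.08 -0.82  0.6  -1.15 -1.91] [-0.27 -0.89  0.37]
```

```bash
cat >> g.py <<'E'
B=np.radians(-25)
def goto(L,o,h=46,up=0,ptp=False,f=1,b=B,**k):
    R=tl(L,f,b);P=o+L[:,2]*(h+up)+19*R[:,2]
    if ptp: ctrl.move_ptp(P,q(R))
    else: return ctrl.servo_line(P,q(R),**k)
def shot(n):
    m=viewer.camera_model('wrist');i=viewer.grab_frame('wrist');np.save(n+'.npy',i);np.save(n+'_m.npy',m,allow_pickle=True)
    return i,m
E
python3 - <<'E'
from g import *
o=np.array([484.6,207.7,83]);L=Rlock(-.066)
goto(L,o+L[:,1]*-25,up=90,ptp=True);ctrl.dwell(.3)
a,_=shot('l1'); goto(L,o+L[:,1]*25+L[:,0]*-20,up=90,max_speed=100);ctrl.dwell(.3);b,_=shot('l2')
save('lock',np.hstack([a,b]),.78);print(readout.sense()['clock'])
E
```

```text
3.3417
```

View pics/lock.png

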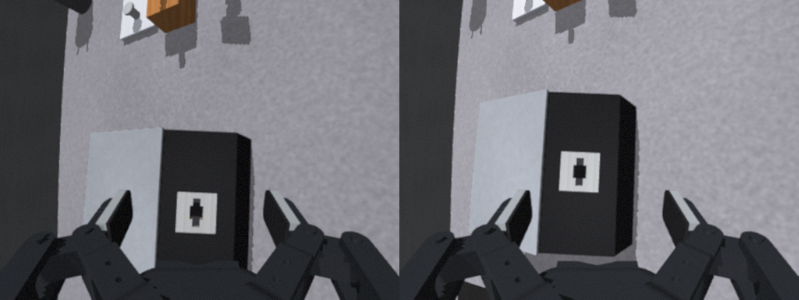

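Both wrist views show the keyhole plate clearly, at about (251,272) in the first frame and (230,220) in the second. The slot runs along the image's vertical.

```bash
cat > m.py <<'E'
from g import *
np.set_printoptions(precision=2,suppress=True)
P=[];H=[]
for n,c in (('l1',(251,272)),('l2',(230,220))):
    im=np.load(n+'.npy');m=np.load(n+'_m.npy',allow_pickle=True).item()
    g=im.min(2); mk=(g>110).astype(np.uint8)
    cs,_=cv2.findContours(mk,cv2.RETR_EXTERNAL,cv2.CHAIN_APPROX_NONE)
    pl=[k for k in cs if cv2.pointPolygonTest(cv2.convexHull(k),(float(c[0]),float(c[1])),False)>=0 and 500<cv2.contourArea(k)<5000][0]
    hull=cv2.convexHull(pl);r=cv2.minAreaRect(hull)
    cor=cv2.approxPolyDP(hull,6,True)[:,0].astype(float)
    d=np.zeros_like(mk);cv2.fillConvexPoly(d,hull,1);d=cv2.erode(d,np.ones((7,7)));dk=((g<90)&(d>0)).astype(np.uint8)
    hc=max(cv2.findContours(dk,0,1)[0],key=cv2.contourArea);hr=cv2.minAreaRect(hc)
    mo=cv2.moments(dk,True);hm=np.array([mo['m10'],mo['m01']])/mo['m00']
    print(n,len(cor),r,'hole',hr,hm)
    cor=cv2.boxPoints(r) if len(cor)!=4 else cor
    cen=cor.mean(0);cor=np.array(sorted(cor.tolist(),key=lambda p:np.arctan2(p[1]-cen[1],p[0]-cen[0])))
    P.append([ray(m,p) for p in cor]);H.append((ray(m,hr[0]),ray(m,hm)))
X=[tri(a,b) for a,b in zip(*P)]
C=np.array([x[0] for x in X]);print(C,[x[1][0] for x in X],'centre',C.mean(0))
for a,b in zip(H[0],H[1]): print('hole',tri(a,b))
n=np.linalg.svd(C-C.mean(0))[2][2];print('normal',n*np.sign(n[2]))
e=(C[2]+C[3]-C[0]-C[1])/2;print('ylike',e,np.degrees(np.arctan2(e[0],e[1])),'w',np.linalg.norm(e),np.linalg.norm(C[1]-C[0]))
E
python3 m.py
```

```text
l1 4 ((251.23048400878906, 272.4679260253906), (51.538612365722656, 52.37122344970703), 2.385944128036499) hole ((251.5, 272.0), (34.0, 15.0), 90.0) [251.15 271.65]
l2 4 ((230.50376892089844, 219.9132080078125), (51.03873825073242, 51.29935836791992), 2.4895529747009277) hole ((230.5, 219.5), (33.0, 15.0), 90.0) [230.67 219.78]
[[503.39 179.98  94.9 ]
 [463.9  184.48  71.28]
 [470.29 231.82  69.58]
 [510.79 227.34  92.97]] [np.float64(0.04943524261278161), np.float64(0.04323834403316561), np.float64(0.046174516325544764), np.float64(0.1042965699839033)] centre [487.09 205.9   82.18]
hole (array([486.77, 205.43,  82.62]), [np.float64(0.15868563872984837), np.float64(0.15868563872986996)])
hole (array([488.98, 205.51,  79.31]), [np.float64(0.03785056520575468), np.float64(0.03785056520577825)])
normal [-0.49  0.11  0.86]
ylike [ 6.89 47.35 -1.82] 8.28425837093 w 47.883623319236484 46.231868363840114
```

```bash
python3 - <<'E'
from g import *
np.set_printoptions(precision=3,suppress=True)
for n,xe,rows in (('l2',(180,135),range(130,310,6)),('l1',(205,155),range(175,260,5))):
    im=np.load(n+'.npy').min(2).astype(float);m=np.load(n+'_m.npy',allow_pickle=True).item();pt=[]
    im=cv2.GaussianBlur(im,(3,3),0)
    for r in rows:
        x0=xe[0]+25 if n=='l1' else xe[0]+20
        seg=im[r,xe[0]-20 if n=='l1' else xe[0]-15:x0+10]; d=np.diff(seg);k=np.argmin(d)
        off=(xe[0]-20 if n=='l1' else xe[0]-15)+k+.5; pt.append((off,r))
    pt=np.array(pt);c=np.polyfit(pt[:,1],pt[:,0],1);res=pt[:,0]-np.polyval(c,pt[:,1]);ok=abs(res)<2
    W=np.array([onz(m,p,110) for p in pt[ok]]);k=np.polyfit(W[:,1],W[:,0],1)
    print(n,ok.sum(),'yaw deg',-np.degrees(np.arctan(k[0])),'x at y=205.7',np.polyval(k,205.7),res.std())
m=viewer.camera_model('wrist')
# yaw by plane-casting plate edges on the sloping plane
E
sed -n 1,3p m.py >/dev/null
python3 - <<'E'
import sys;sys.argv=['']
exec(open('m.py').read().split('X=[tri')[0])
for R in P:
  for yaw in (-.1,-.14):
    L=Rlock(yaw);o0=np.array([487.,205.8,82.3])
    C=np.array([o+v*((o0-o)@L[:,2])/(v@L[:,2]) for o,v in R])
    loc=(C-o0)@L; e=(loc[2]+loc[3]-loc[0]-loc[1])/2; f=(loc[0]+loc[3]-loc[1]-loc[2])/2
    print(yaw,'y-edge ang',np.degrees(np.arctan2(e[0],e[1])),'x-edge',np.degrees(np.arctan2(-f[1],f[0])),loc.mean(0),e,f)
E
```

```text
l2 30 yaw deg -6.754096779672088 x at y=205.7 523.8747167202571 0.34045778976590324
l1 17 yaw deg -6.937344312445547 x at y=205.7 524.3372536363194 0.27902449942662183
l1 4 ((251.23048400878906, 272.4679260253906), (51.538612365722656, 52.37122344970703), 2.385944128036499) hole ((251.5, 272.0), (34.0, 15.0), 90.0) [251.15 271.65]
l2 4 ((230.50376892089844, 219.9132080078125), (51.03873825073242, 51.29935836791992), 2.4895529747009277) hole ((230.5, 219.5), (33.0, 15.0), 90.0) [230.67 219.78]
-0.1 y-edge ang 1.121316601539099 x-edge 0.5626836975233164 [ 0.08  0.   -0.  ] [ 0.93 47.34 -0.  ] [46.61 -0.46 -0.  ]
-0.14 y-edge ang -0.8640899400332156 x-edge -1.4238805916943105 [0.07 0.05 0.  ] [-0.72 47.52  0.  ] [46.6   1.16 -0.  ]
-0.1 y-edge ang 0.8095087425432311 x-edge 0.6465799318969603 [-0.05 -0.02  0.  ] [ 0.68 47.77  0.  ] [46.56 -0.53  0.  ]
-0.14 y-edge ang -1.0859260340139218 x-edge -1.3386386863360336 [-0.05  0.02  0.  ] [-0.91 47.78 -0.  ] [46.56  1.09 -0.  ]
```

Run:
```python
from g import *
o=np.array([534,-277,55.]);L=Ro.from_euler('z',-.09).as_matrix()
move_gripper(.6)
goto(L,o+L[:,1]*-25,up=80,ptp=True);ctrl.dwell(.3)
a,_=shot('k1'); goto(L,o+L[:,1]*20+L[:,0]*-25,up=80,max_speed=100);ctrl.dwell(.3);b,_=shot('k2')
save('key',np.hstack([a,b]),.78);print(readout.sense()['clock'])
```

```text
7.1417
```

View pics/key.png

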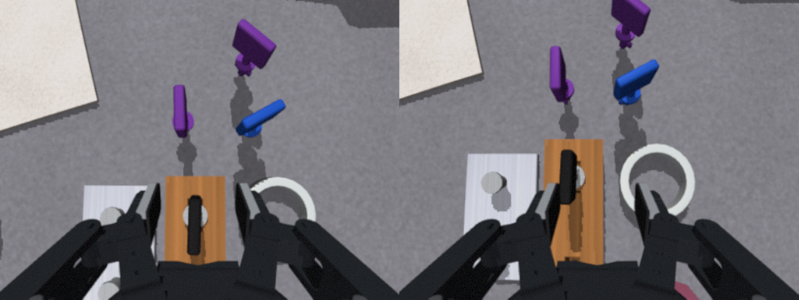

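Both views show the black bow edge-on over its grey collar in the rack slot, at about (250,288) and (216,226). The gripper is clear of everything. I'll look at a zoomed crop so I can separate the bow's top face from its side.

Run:
```python
from g import *
a=np.load('k1.npy')[235:340,210:290];b=np.load('k2.npy')[175:280,180:260]
i=np.clip(np.hstack([a,b]).astype(float)*1.8,0,255).astype(np.uint8)
cv2.imwrite('pics/kz.png',cv2.resize(i[:,:,::-1],None,fx=5,fy=5,interpolation=0))
```

```text
(no output)
```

View pics/kz.png

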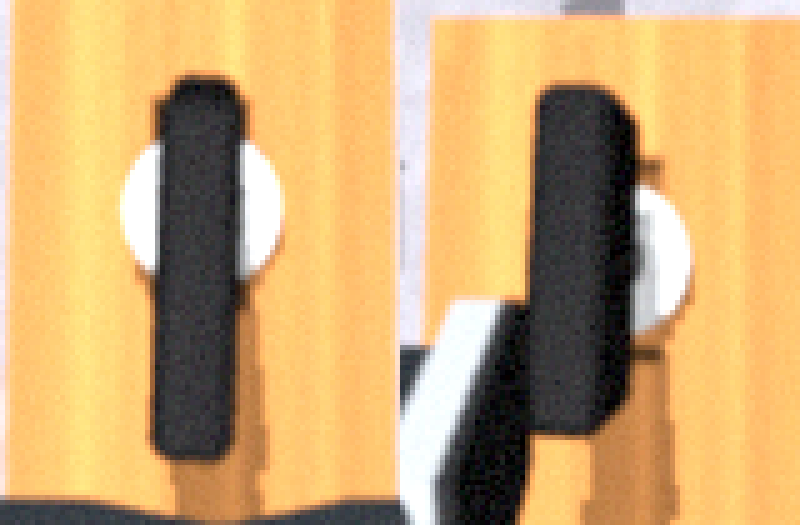

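The crop separates the bow's top face (lighter grey; about x 160–240 and y 95–460 on the left, x 533–610 and y 85–432 on the right) from its darker side. The white collar is centred at about (202,208) on the left.

```bash
cat > mk.py <<'E'
from g import *
np.set_printoptions(precision=2,suppress=True)
P=[];Cc=[]
for n,(x0,y0,x1,y1),blk in (('k1',(235,252,266,330),None),('k2',(205,188,236,266),None)):
    im=np.load(n+'.npy');m=np.load(n+'_m.npy',allow_pickle=True).item()
    g=cv2.GaussianBlur(im.max(2),(3,3),0)[y0:y1,x0:x1]
    mk=((g>20)&(g<55)).astype(np.uint8);mk=cv2.morphologyEx(mk,cv2.MORPH_OPEN,np.ones((5,5)))
    c=max(cv2.findContours(mk,0,1)[0],key=cv2.contourArea);r=cv2.minAreaRect(c)
    print(n,r,np.percentile(g,[5,25,50]))
    bx=cv2.boxPoints(r)+[x0,y0];bx=bx[np.argsort(bx[:,1])];top=bx[:2].mean(0);bot=bx[2:].mean(0)
    P.append([ray(m,p) for p in (top,bot,(top+bot)/2)])
    w=(im.min(2)>125)&(im.max(2).astype(int)-im.min(2)<40);mm=np.zeros_like(w)
    cx,cy=(250,277) if n=='k1' else (226,226); mm[cy-22:cy+22,cx-20:cx+20]=1;w=(w&mm).astype(np.uint8)
    if n=='k2': w[:, :206]=0
    pts=np.vstack([k for k in cv2.findContours(w,0,1)[0] if len(k)>5])
    (c,rad)=cv2.minEnclosingCircle(pts);print('collar',c,rad,w.sum());Cc.append(ray(m,c));
    print('collar on z=60',onz(m,c,60), 'r mm', np.linalg.norm(onz(m,(c[0]+rad,c[1]),60)-onz(m,c,60)))
X=[tri(a,b) for a,b in zip(*P)]
for x in X: print('bow',x)
d=X[0][0]-X[1][0];print('len',np.linalg.norm(d),'yaw',np.arctan2(d[0],-d[1]),d)
print('collar tri',tri(*Cc))
E
python3 mk.py
```

```text
k1 ((14.5, 38.0), (72.0, 17.0), 90.0) [27. 33. 68.]
collar (250.0, 276.0) 15.811488151550293 243
collar on z=60 [ 537.5  -278.28   60.  ] r mm 13.963278146405756
k2 ((8.0, 39.0), (68.0, 14.0), 90.0) [10. 30. 34.]
collar (230.5, 225.0) 12.257750511169434 144
collar on z=60 [ 529.8  -278.34   60.  ] r mm 11.009938117695153
bow (array([ 535.72, -302.02,  114.53]), [np.float64(0.7030371632787525), np.float64(0.7030371632786884)])
bow (array([ 539.44, -253.93,  117.16]), [np.float64(0.16656262911491182), np.float64(0.1665626291149531)])
bow (array([ 537.63, -277.55,  115.42]), [np.float64(0.44815674021642404), np.float64(0.4481567402166791)])
len 48.30669621965317 yaw -0.07722362360122574 [ -3.72 -48.09  -2.63]
collar tri (array([ 534.26, -277.46,   48.34]), [np.float64(3.698278518145647), np.float64(3.6982785181457567)])
```

```bash
cat > gr.py <<'E'
from g import *
np.set_printoptions(precision=2,suppress=True)
o=np.array([537.5,-278,55.]);L=Ro.from_euler('z',-.085).as_matrix()
goto(L,o,up=50,max_speed=120)
print(goto(L,o,up=0,max_speed=80,contact_N=15))
s=readout.sense();print(s['position'],s['contact_force'])
move_gripper(0,60)
s=readout.sense();print(s['grip_width'],s['grasp_force'],s['contact_force'],s['ft_torque'])
ctrl.dwell(.2)
goto(L,o,up=60,max_speed=80);ctrl.dwell(.3)
i,m=shot('h1');j=viewer.grab_frame('scene')
s=readout.sense();print(s['clock'],s['grip_width'],s['grasp_force'],s['contact_force'],s['position'])
save('held',np.hstack([i[150:384,130:380],j[120:354,120:370]]),1.5)
E
python3 gr.py
```

```text
False
[ 537.11 -286.     84.09] [-0.79 -0.02  0.38]
0.12926974672563465 58.96894991397858 [-0.77  1.6   3.29] [ 1.32  0.11 -0.07]
10.3833 0.13236585167295664 58.60061287879944 [ 0.14 -0.27 -0.78] [ 536.72 -286.03  143.55]
```

View pics/held.png

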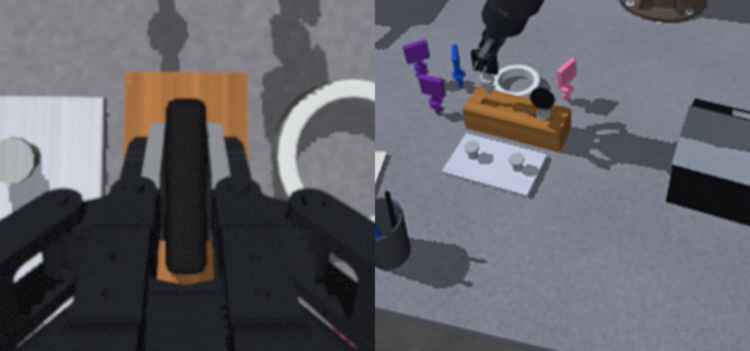

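The rectangular key is held upright and clear of the rack. Its bow spans about (186,100) to (186,272) in the crop, centred between the pads, and the other objects are undisturbed. Next I'll compare its apparent offset in the tool frame with the expected one.

Run:
```python
from g import *
np.set_printoptions(precision=2,suppress=True)
im=np.load('h1.npy');m=np.load('h1_m.npy',allow_pickle=True).item()
g=cv2.GaussianBlur(im.max(2),(3,3),0)
for r in (222,232,300,315): print(r,g[r,232:278:1])
print('col',g[205:345:2,254])
s=readout.sense();R=Rq(s);p=np.array(s['position']);L=Ro.from_euler('z',-.085).as_matrix()
ax=p-19*R[:,2]+L[:,2]*(-46)   # key origin by the arm
print('tool err',Ro.from_matrix(tl(L,1,B).T@R).as_rotvec(), ax)
for px in ((254,216.7),(254,331.3),(254,274)):
    X=onz(m,px,ax[2]+65);print(px,(X-ax)@L)
```

```text
222 [181 182 182 180 177 173 167 149 110  63  34  28  30  31  30  30  32  33
  33  33  34  34  32  32  33  32  31  31  31  31  28  25  24  28  56 105
 147 164 168 168 168 167 166 166 168 170]
232 [149 149 150 149 148 147 142 118  75  38  26  28  30  30  31  33  32  33
  34  32  31  32  32  32  33  34  33  33  32  29  28  26  22  22  39  81
 123 143 147 147 145 145 145 145 148 157]
300 [23 19 17 16 19 26 29 26 22 20 22 25 29 31 34 35 36 35 34 34 34 34 34 33
 32 32 32 31 31 30 29 27 25 21 18 23 31 35 31 25 24 25 24 26 29 30]
315 [ 17  17  34  82 136 166 170 147  91  41  24  26  29  31  34  35  34  34
  34  33  33  32  32  31  31  32  33  34  32  30  28  26  23  21  29  53
  82  98  97  79  52  34  26  22  19  18]
col [170 170 170 171 170 114  32  28  32  32  34  33  34  33  32  34  33  33
  33  33  34  33  32  34  33  34  32  32  33  35  33  34  35  33  33  32
  33  35  31  32  34  33  33  34  35  34  31  34  33  33  34  33  32  32
  31  32  33  32  34  33  31  32  30  30  86 109 109  81  41  34]
tool err [-0.  0. -0.] [ 537.41 -278.03  114.77]
(254, 216.7) [  0.01 -24.18  65.  ]
(254, 331.3) [ 0.   22.86 65.  ]
(254, 274) [ 0.01 -0.34 65.  ]
```

```bash
cat > ins.py <<'E'
from g import *
np.set_printoptions(precision=2,suppress=True)
g=np.array([537.5,-278,55.]);G=Ro.from_euler('z',-.085).as_matrix()
L=Rlock(-.119);o=np.array([487,205.7,82.4])+.5*L[:,1]
def rep(t):
    s=readout.sense();R=Rq(s);k=np.array(s['position'])-19*R[:,2]-46*L[:,2]
    print(t,round(s['clock'],2),'key in lock',(k-o)@L,'F',np.array(s['contact_force'])@L,'T',np.array(s['ft_torque'])@L,'grip',round(s['grip_width'],3))
E
python3 - <<'E'
from ins import *
goto(G,g,up=125,max_speed=150);goto(L,o,up=90,ptp=True);goto(L,o,up=38,max_speed=100);ctrl.dwell(.2);rep('pre')
print(goto(L,o,up=-1.5,max_speed=30,contact_N=12));rep('ins')
E
```

```text
pre 13.68 key in lock [ 0.21  0.42 38.48] F [-1.63  0.47 -1.2 ] T [ 1.29  1.67 -0.76] grip 0.13
True
ins 14.81 key in lock [ 0.06 -0.16  1.13] F [-2.12  0.49  8.97] T [ 0.17  2.41 -1.09] grip 0.132
```

Run:
```python
from ins import *
print(goto(L,o,up=-1.5,max_speed=10,contact_N=12));ctrl.dwell(.2);rep('push')
i=viewer.grab_frame('top');j,m=shot('in')
save('in',np.hstack([i[150:300,80:280],j[184:334,160:360]]),2)
```

```text
True
push 15.22 key in lock [ 0.16 -0.18  1.13] F [-4.47  0.47  9.73] T [-0.    2.99 -1.37] grip 0.135
```

View pics/in.png

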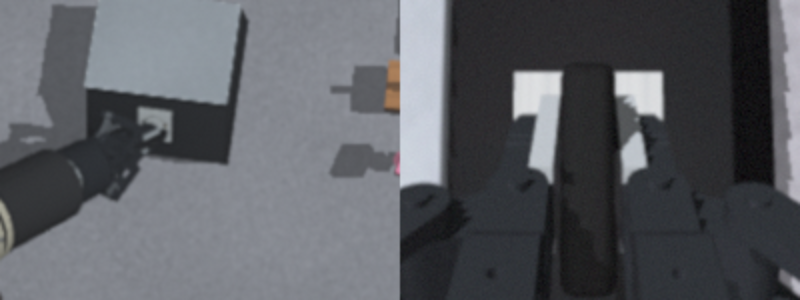

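The wrist view shows the bow centred over the plate with no daylight under it. Pushing again did not move it (1.1 mm from the estimated face height, which is measurement error), so the key is home. Next is the turn, in small steps while watching the torque.

Run:
```python
from ins import *
o2=o+L@np.array([.1,-.15,.7])
for a in (.2,.4,.6,.8,1.0,1.2,1.3,1.36,1.42,1.46):
    goto(turn(L,a),o2,max_speed=25); s=readout.sense();R=Rq(s)
    act=Ro.from_matrix(tl(L,1,B).T@R).magnitude();rep(f'{a} act {act:.3f}')
    if np.linalg.norm(s['contact_force'])>50: print('stop');break
i=viewer.grab_frame('scene');np.save('sc2.npy',i);t=viewer.grab_frame('top')
save('turned',np.hstack([i[170:290,290:420],t[140:260,90:220]]),3)
```

```text
0.2 act 0.198 15.67 key in lock [0.68 0.43 1.11] F [-2.8   1.89 11.69] T [ 0.13  2.52 -1.15] grip 0.132
0.4 act 0.396 16.02 key in lock [0.5  0.35 1.1 ] F [-5.04  2.84 13.7 ] T [ 0.26  3.51 -1.44] grip 0.134
0.6 act 0.595 16.37 key in lock [0.52 0.25 1.11] F [-5.67  2.   13.8 ] T [ 0.49  3.71 -1.42] grip 0.133
0.8 act 0.795 16.72 key in lock [0.53 0.21 1.09] F [-4.57  4.23 13.83] T [ 0.75  3.77 -1.43] grip 0.133
1.0 act 0.994 17.07 key in lock [0.54 0.12 1.1 ] F [-4.37  4.88 13.96] T [ 1.    3.72 -1.26] grip 0.131
1.2 act 1.195 17.42 key in lock [0.52 0.05 1.1 ] F [-4.42  4.34 13.94] T [ 1.28  3.61 -1.02] grip 0.13
1.3 act 1.294 17.67 key in lock [0.46 0.08 1.11] F [-3.88  4.49 13.61] T [ 1.41  3.56 -1.  ] grip 0.132
1.36 act 1.354 17.92 key in lock [0.45 0.13 1.1 ] F [-2.89  5.3  13.35] T [ 1.43  3.41 -0.82] grip 0.13
1.42 act 1.414 18.17 key in lock [0.46 0.14 1.11] F [-3.66  4.38 12.75] T [ 1.42  3.37 -0.84] grip 0.136
1.46 act 1.453 18.42 key in lock [0.48 0.15 1.09] F [-2.75  3.92 13.28] T [ 1.49  3.31 -0.61] grip 0.134
```

View pics/turned.png

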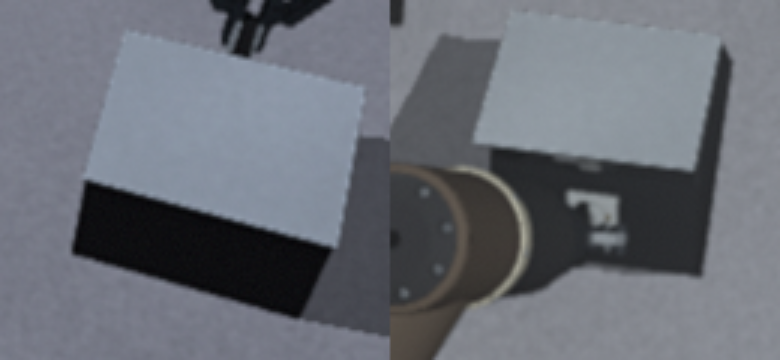

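The lid has sprung up: its front edge is well clear of the box in both views. I'll keep turning in small steps until the torque shows the stop.

Run:
```python
from ins import *
o2=o+L@np.array([.1,-.15,.7])
for a in (1.5,1.54,1.58,1.62,1.66):
    goto(turn(L,a),o2,max_speed=15);ctrl.dwell(.1); s=readout.sense();R=Rq(s)
    act=Ro.from_matrix(tl(L,1,B).T@R).magnitude();rep(f'{a} act {act:.3f}');print('   q6 torque',s['effort'][3:])
    T=np.array(s['ft_torque'])@L
    if T[2]>.6: break
```

```text
1.5 act 1.492 18.87 key in lock [0.44 0.12 1.09] F [-3.27  4.93 14.16] T [ 1.42  3.23 -0.19] grip 0.134
   q6 torque [ 5.71  0.25 -0.51]
1.54 act 1.531 19.22 key in lock [0.4  0.05 1.1 ] F [-1.87  3.88 13.53] T [1.49 3.29 0.3 ] grip 0.136
   q6 torque [ 5.36  0.48 -0.9 ]
1.58 act 1.570 19.57 key in lock [ 0.42 -0.06  1.13] F [-1.84  4.4  14.15] T [1.38 3.28 0.71] grip 0.13
   q6 torque [ 4.98  0.75 -1.26]
```

Run:
```python
from ins import *
o2=o+L@np.array([.3,0,1.1]);T=turn(L,1.48)
goto(T,o2,max_speed=15);ctrl.dwell(.1);rep('unload')
move_gripper(.4);ctrl.dwell(.2);rep('open')
print(goto(T,o2,up=70,max_speed=80,contact_N=12));goto(T,o2,up=140,max_speed=120);ctrl.dwell(.3);rep('out')
i=viewer.grab_frame('scene');j,m=shot('fin')
save('fin',np.hstack([i[140:330,150:430],cv2.resize(j,(253,190))]),1.48)
```

```text
unload 19.92 key in lock [1.01 0.43 1.13] F [-0.3   3.17  6.66] T [ 1.19  1.32 -0.25] grip 0.132
open 20.47 key in lock [ 0.3  -0.21  1.01] F [ 0.1   0.7  -0.06] T [ 0.16  0.28 -0.05] grip 0.4
False
out 22.52 key in lock [  0.08  -0.22 140.58] F [-0.23 -0.21 -0.4 ] T [ 0.05  0.35 -0.1 ] grip 0.401
```

View pics/fin.png

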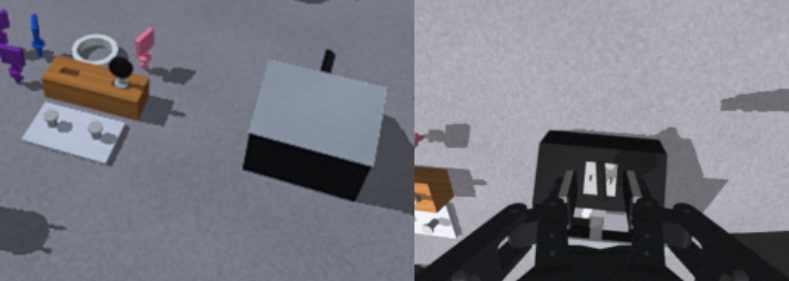

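The lid is ajar, the key stands turned in the lock with its bow running up the slope, and the bystanders are in place. The robot is clear, so I'm handing in.

```bash
python3 -c "
from workcell import workorder
print(workorder.close_job())"
```

```text
the job is handed in; nothing more can be done
None
```

I handed the job in after about 23 s on the robot's clock: the rectangular-bow key is fully home and turned clockwise to its stop, the lid has sprung ajar, the key is left in the lock, and the other key, tape and platen were not touched.

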